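# Plug the brush-washing tank, fit its strainers and load the dippers

### The arm

A 7-joint arm with a two-finger parallel gripper is mounted at the origin on the work surface. World frame = base frame: x ahead of the robot, y to its left, z up, the work surface at z = 0. Lengths are in m, angles in degrees, forces in N, time in s.
With the tool pointing down it reaches from about 0.425 to 0.95 m from the base axis. Payload 4.7 kg.
Tool frame: the origin (TCP) lies between the finger pads; the fingertips stand 14 mm ahead of it and the grasp point (between the pads) lies 5 mm behind it; z points along the fingers, y is the line along which they close (so a half turn about z gives the same grasp; the last joint's range is limited). The gripper opens to 85 mm and grips with 20 to 120 N. Pads are 22 mm wide; open, the fingers measure 114 mm over their backs; the gripper's body (76 mm by 85 mm) begins 54 mm behind the grasp point. The pads swing forward as they close: fully open they stand 13 mm farther back than shut.
Start: joints at [71.74, 26.849, -2.785, 87.806, 1.381, 65.374, -4.715], TCP at [0.193, -0.647, 0.245] pointing down, gripper open.
Joint ranges: [-148.3, 148.3], [-19.14, 114.17], [-79.39, 73.82], [5.75, 140.21], [-59.74, 239.74], [12.07, 113.84], [-152.46, 152.46]. Speed limits (degrees/s): [147.25, 147.25, 180, 180, 180, 180, 180].

### API

Orientations are given as [roll, pitch, yaw] about the fixed x, y, z axes, in that order (R = Rz(yaw) Ry(pitch) Rx(roll)).
In Python, from bench import arm, optics, workorder gives the robot as it stands. The module is installed in compiled form; this text tells all that it offers.
- The arm moves only by the shell command python3 -m crank 'ROWS' [FORCE]. ROWS is text: rows parted by semicolons, each of 5 numbers parted by spaces: the opening, from 0 (shut) to 1 (fully open), then the shift along the tool's x, y, z in mm, then the turn about the tool's z in rad. A call has 1 to 12 rows; each row shifts and turns the commanded pose from where the row before left it, along the tool's axes as they then stand; what a row does not reach is not made up. A row lasts 1/10 s, in which the tool goes at most 50 mm and 8.59 degrees, less where a joint would pass 70% of its speed; a pose out of reach is approached as far as the arm can. A call is refused whole if a number of a shift passes 50 or a number of a turn 0.15, either way. A call with a gripper value outside its range is refused whole. The fingers move at their own pace and stop on an object; FORCE is the grip in N (left out, the last holds). Time passes only in rows, so rows that do not move let the fingers close. It gives the time, the measured TCP pose, the force, the opening and the grip force at its end, in the units of the state.
- arm.sense(): the state, without advancing time (a new reading comes with each control period).
- optics.snapshot(name): name is "scene" or "top"; returns the picture (400x640x3 uint8, red, green, blue); there is no depth.
- optics.camera_params(name): a dict with "vertical_fov" (degrees; the focal length in pixels is half the picture's height over the tangent of half this angle, whatever the lens; pixels are square), "cx", "cy" (the principal point, pixels), "world_from_camera" (4x4, takes a point from camera to world coordinates). Camera axes: x right, y down, z forward; pixel columns grow to the right and rows downward; lengths in m; the calibration is good to about 2 mm. A picture is of the moment at which its call begins. camera_params takes no time and is no camera call.
- workorder.sign_off(): hands the job in; it is judged then, once.
The state is a dict: "clock": time; "qpos": joint angles; "qvel": joint speeds; "effort": joint torques, N m; "position": TCP position; "tcp_rot": TCP orientation; "ft_force": force on the tool from outside, world axes, zero at the start; "wrist_torque": the same for the moment, N m; "opening": finger opening in m; "grasp_force": force on a finger pad.
Only numpy, scipy, OpenCV 4.12 (cv2) and the standard library are available. Lean on these libraries where they do the work, as an engineer would, in place of code of your own. Each camera call takes 0.05 s, during which the arm holds its last target. There are 200 camera calls.

### The job

Get the two-bay brush-washing tank ready for the wash-up: turn the drain plug in the floor of each bay clockwise until it goes snug in its tapered thread and nip it up about an eighth of a turn more (never over a quarter), then lay one strainer plate flat in each bay, square and fully down on its ledge. Stand every dipper there is upright on the strainers, in either bay, and leave the bottle, the jar and the brush mug alone.

Things in the scene. Friction and masses are not known exactly. Their poses are not given: they have to be found in the camera images.
- tank: Fixed bench-top stainless-steel tank with two open-topped bays side by side. Origin: centre of its footprint on the table; z up, y from the right bay to the left bay. Outside 160 (x) by 262 (y) mm, rim 120 mm above the table, bay floors 45 mm above it. Two brass drain tails stick out 25 mm from the -x face, near the table.
- bay_left (a point): Centre of the left bay's ledge, at the ledge's top: 100 mm above the table, 20 mm below the rim. Axes as the tank's. Above the ledge the bay is 150 (x) by 120 (y) mm; the clear opening inside the 8 mm wide ledge is 134 by 104 mm, so open a gripper only part-way down there. A seated strainer has its origin here, its x along the bay's x, either way round.
- bay_right (a point): Centre of the right bay's ledge, at the ledge's top: 100 mm above the table, 20 mm below the rim. Axes as the tank's. Above the ledge the bay is 150 (x) by 120 (y) mm; the clear opening inside the 8 mm wide ledge is 134 by 104 mm, so open a gripper only part-way down there. A seated strainer has its origin here, its x along the bay's x, either way round.
- plug_left: Brass drain plug, started upright in its boss in the middle of the left bay's floor. Grip: an upright flat tab 40 mm long (its x), 10 mm thick (its y), 36 mm high, on a round flange 26 mm across and 3 mm thick. Origin: on the screw axis at the foot of the tab, 9 mm above the bay floor; z up. The tab's top is 10 mm below the ledge. It turns on the spot (its thread is very fine).
- plug_right: Brass drain plug, started upright in its boss in the middle of the right bay's floor. Grip: an upright flat tab 40 mm long (its x), 10 mm thick (its y), 36 mm high, on a round flange 26 mm across and 3 mm thick. Origin: on the screw axis at the foot of the tab, 9 mm above the bay floor; z up. The tab's top is 10 mm below the ledge. It turns on the spot (its thread is very fine).
- taper_left (a joint): How far the left plug has been nipped up past the point where its taper bites, rad; 0 while it is loose. Loose, it turns clockwise (from above) at 0.06 N m for 1 to 3.2 rad, different each time; then it goes snug, turns on only against about 1.1 N m (a wrist at rest may feel 0.4 to 1.1) and stays where it is left. Aim for 0.4 to 1; under 0.15 it leaks, over 1.6 it is overtightened.
- taper_right (a joint): How far the right plug has been nipped up past the point where its taper bites, rad; 0 while it is loose. Loose, it turns clockwise (from above) at 0.06 N m for 1 to 3.2 rad, different each time; then it goes snug, turns on only against about 1.1 N m (a wrist at rest may feel 0.4 to 1.1) and stays where it is left. Aim for 0.4 to 1; under 0.15 it leaks, over 1.6 it is overtightened.
- strainer1: Loose perforated steel strainer plate, 144 (x) by 114 (y) by 4 mm, 160 g, with a wire bail handle: a bar 9 mm thick and 60 mm long along the plate's y axis over its middle, the bar's centre 32 mm above the underside. Origin: centre of the underside; z up. It starts lying flat on the table, bail up. The two strainers are alike; it fits a bay with 3 mm to spare on each side.
- strainer2: Loose perforated steel strainer plate, 144 (x) by 114 (y) by 4 mm, 160 g, with a wire bail handle: a bar 9 mm thick and 60 mm long along the plate's y axis over its middle, the bar's centre 32 mm above the underside. Origin: centre of the underside; z up. It starts lying flat on the table, bail up. The two strainers are alike; it fits a bay with 3 mm to spare on each side.
- dipper1: Painter's dipper: loose open aluminium cup, 44 mm across the rim, 40 mm across the foot, 30 mm high, about 50 g, starting upright on the table. Origin: centre of its underside; z up. One to three of the three dippers are there; an absent one has no pose. On a strainer two stand easily, one on either side of the bail.
- dipper2: Painter's dipper: loose open aluminium cup, 44 mm across the rim, 40 mm across the foot, 30 mm high, about 50 g, starting upright on the table. Origin: centre of its underside; z up. One to three of the three dippers are there; an absent one has no pose. On a strainer two stand easily, one on either side of the bail.
- dipper3: Painter's dipper: loose open aluminium cup, 44 mm across the rim, 40 mm across the foot, 30 mm high, about 50 g, starting upright on the table. Origin: centre of its underside; z up. One to three of the three dippers are there; an absent one has no pose. On a strainer two stand easily, one on either side of the bail.
- oil_bottle: Bystander: amber oil bottle, 48 mm across, 110 mm high, standing on the table. Origin: centre of its underside.
- medium_jar: Bystander: glass jar with a black lid, 64 mm across, 65 mm high. Origin: centre of its underside.
- brush_mug: Bystander: cream mug, 84 mm across, 90 mm high, handle along its +y, with brushes standing up to 220 mm. Origin: centre of its underside.
Mind the look-alikes: they are no part of the job. What is shaped like the strainer1 but purple is not meant.

How it is judged:
By the outcome, as a careful person would: the job done as asked, in the order asked, and still so for the second after the job is handed in, with the robot touching nothing.
Of dipper1, dipper2, dipper3 only 1 to 3 are there at a start; the rules pass over those that are not, and their reading is None.
At some moment in a run one of dipper1, dipper2, dipper3, strainer1, strainer2 may be knocked a few centimetres aside while the robot is not near it.
Once in a run the grip may slacken for a moment while it holds something.
It also fails if it takes over 210 s, if anything falls off the work surface, if the arm or the gripper's body presses on something with over 40 N, if the wrist force passes 120 N, or if a joint passes its speed limit or range.

## Working session

There is one attempt and no reset: what is moved stays moved. The work goes in short steps, Python scripts to look and compute and a shell command to move; the robot and the scene stay as the last step left them, time stands still between calls to the robot, and variables do not carry over. Pictures are saved under pics/ and viewed, at most 16 in all, crops included, and the job is handed in when it is done.

```bash
mkdir -p pics; cat > h.py <<'E'
import numpy as np,cv2
from bench import arm,optics,workorder
def shot(cam,name):
    im=optics.snapshot(cam); cv2.imwrite(f'pics/{name}.png',im[:,:,::-1]); return im
def ray(cam,u,v,z):
    p=optics.camera_params(cam); f=200/np.tan(np.radians(p['vertical_fov'])/2)
    T=np.array(p['world_from_camera']); d=T[:3,:3]@np.array([(u-p['cx'])/f,(v-p['cy'])/f,1]); o=T[:3,3]
    return (o+d*(z-o[2])/d[2]).round(4)
def proj(cam,P):
    p=optics.camera_params(cam); f=200/np.tan(np.radians(p['vertical_fov'])/2)
    T=np.array(p['world_from_camera']); q=T[:3,:3].T@(np.array(P)-T[:3,3])
    return (q[:2]/q[2]*f+[p['cx'],p['cy']]).round(1)
E
python3 - <<'E'
from h import *
for c in('scene','top'): shot(c,c+'0'); print(optics.camera_params(c))
print(arm.sense())
E
```

```text
{'vertical_fov': 54.90952475602523, 'cx': 320.21688717235145, 'cy': 201.44105091614605, 'world_from_camera': array([[ 0.79156066,  0.35058407, -0.50052226,  1.06660387],
       [ 0.61067381, -0.42356466,  0.66908182, -0.65508483],
       [ 0.02256589, -0.83527468, -0.54936963,  0.6660762 ],
       [ 0.        ,  0.        ,  0.        ,  1.        ]])}
{'vertical_fov': 54.8208020040723, 'cx': 316.46581836658254, 'cy': 201.77158440715945, 'world_from_camera': array([[-0.02436969, -0.98643171,  0.1623533 ,  0.32756763],
       [-0.99970108,  0.02436531, -0.00201838,  0.07863407],
       [-0.00196479, -0.16235396, -0.98673063,  1.28832216],
       [ 0.        ,  0.        ,  0.        ,  1.        ]])}
{'clock': 0.1, 'qpos': array([71.7400862 , 26.89532161, -2.78419155, 87.86813602,  1.38005018,
       65.3731375 , -4.7158989 ]), 'qvel': array([-0.0129243 , -0.012556  , -0.04191883, -0.28611154,  0.03228242,
       -0.08953083,  0.02021727]), 'effort': array([ 5.08833036e-04, -5.11516500e+01, -4.71677876e-02, -2.38388729e+01,
        1.07601695e-02,  4.34791495e-03,  4.02416583e-05]), 'position': array([ 0.19275931, -0.64636951,  0.244326  ]), 'tcp_rot': array([-1.79896958e+02,  2.87883931e-03,  1.66048831e+01]), 'ft_force': array([0.60478638, 0.66286276, 0.37140938]), 'wrist_torque': array([ 0.02713   , -0.00193945, -0.03648349]), 'grasp_force': 0.0, 'opening': 0.08538055589656093}
```

View pics/scene0.png

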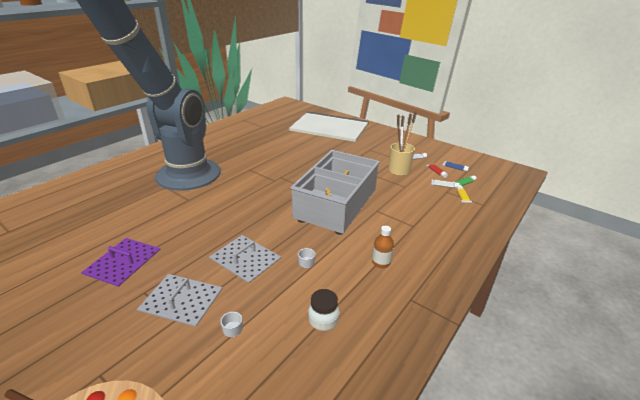

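View pics/top0.png

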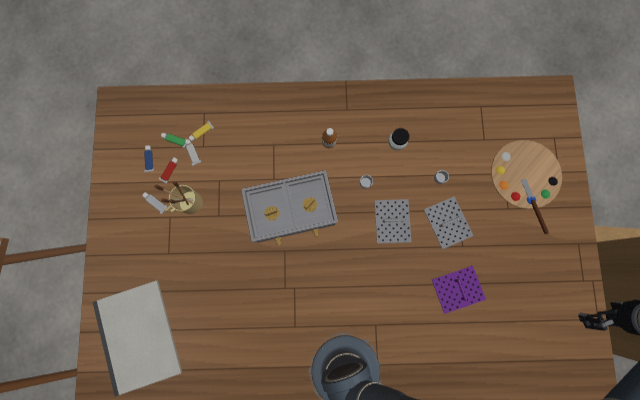

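The scene shows two grey strainers (top px ~(393,221), (448,222)), a purple decoy (459,289), and two dippers (366,182) and (442,177). The tank is at (290,206). I'll enlarge for accuracy.

```bash
python3 - <<'E'
from h import *
a=cv2.imread('pics/top0.png')
c1=cv2.resize(a[165:250,235:345],None,fx=6,fy=6,interpolation=cv2.INTER_CUBIC)[:, :660]
cv2.imwrite('pics/tank.png',c1)
c2=cv2.resize(a[140:260,355:535],None,fx=4.4,fy=4.4,interpolation=cv2.INTER_CUBIC); cv2.imwrite('pics/str.png',c2); print(c1.shape,c2.shape)
E
```

```text
(510, 660, 3) (528, 792, 3)
```

View pics/tank.png

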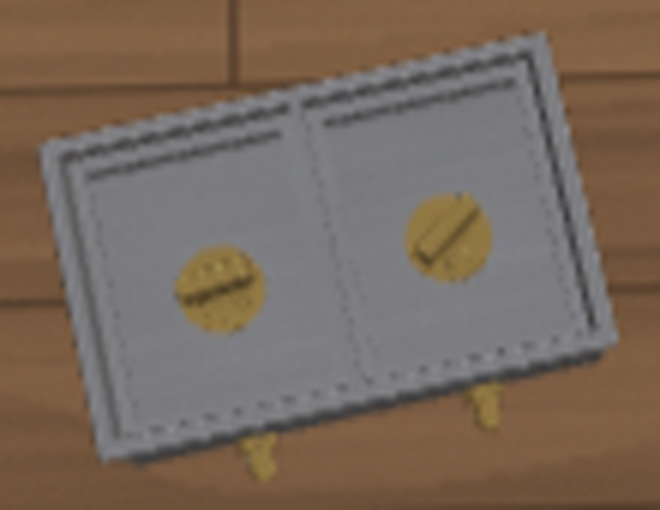

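View pics/str.png

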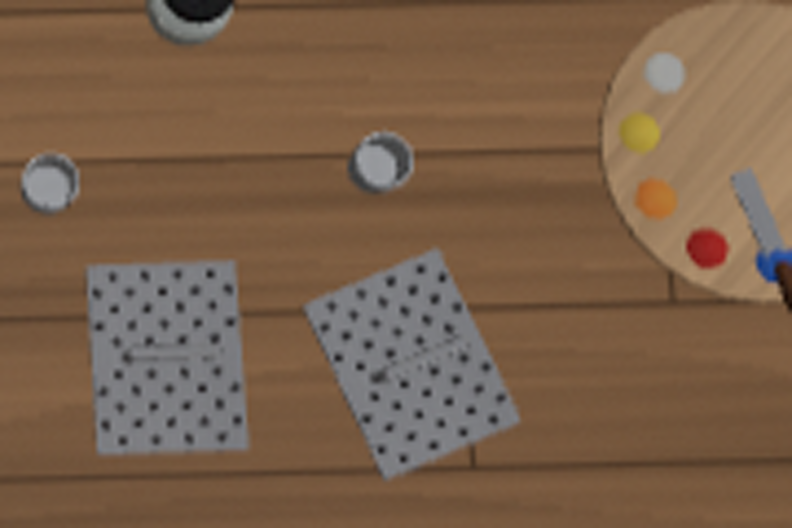

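Tank px corners at crop (42,143), (545,33), (615,342); both plug tabs are visible. Only two dippers are present, as the white blob on the palette is paint.

```bash
python3 - <<'E'
from h import *
T=lambda u,v,z:ray('top',u/6+235-.4,v/6+165-.4,z)
S=lambda u,v,z:ray('top',u/4.4+355-.4,v/4.4+140-.4,z)
c=np.array([T(42,143,.12),T(545,33,.12),T(615,342,.12),T(103,458,.12)]);print(c)
L=c[0]-c[1];L2=c[3]-c[2]; X=c[0]-c[3];X2=c[1]-c[2];print([np.linalg.norm(v) for v in(L,L2,X,X2)])
ang=[np.degrees(np.arctan2(-v[0],v[1])) for v in(L,L2)]+[np.degrees(np.arctan2(v[1],v[0])) for v in(X,X2)];print('yaw',ang,c.mean(0))
for n,q in(('S1',[(88,267),(234,262),(248,450),(97,455)]),('S2',[(303,306),(438,249),(520,421),(388,479)])):
    p=np.array([S(u,v,.004) for u,v in q]);x=p[0]-p[3];x2=p[1]-p[2];print(n,p.mean(0),[np.degrees(np.arctan2(v[1],v[0])) for v in(x,x2)],np.linalg.norm(x),np.linalg.norm(x2))
print('D',S(50,183,.03),S(381,162,.03))
print('boss',T(220,289,.05),T(449,238,.05))
for q in([(178,300),(252,283)],[(425,258),(478,212)]):
    p=[T(*k,.08) for k in q];d=p[1]-p[0];print('tab',p,np.degrees(np.arctan2(d[1],d[0])))
for k in[(330,140)]:print('bottle',ray('top',330,132,.11),'jar',ray('top',400,136,.065))
E
```

```text
[[0.5673 0.3064 0.12  ]
 [0.619  0.0459 0.12  ]
 [0.4571 0.0149 0.12  ]
 [0.4048 0.2745 0.12  ]]
[np.float64(0.265580759845287), np.float64(0.2648158794332394), np.float64(0.16560150965495457), np.float64(0.1648411659750076)]
yaw [np.float64(11.225313159509215), np.float64(11.39055300962645), np.float64(11.106371821097879), np.float64(10.839579115581914)] [0.51205  0.160425 0.12    ]
S1 [ 0.4678   -0.176725  0.004   ] [np.float64(-0.07974355256467357), np.float64(0.5972241602203551)] 0.14370013917877747 0.14390781771675926
S2 [ 0.459175 -0.36285   0.004   ] [np.float64(22.42352121625002), np.float64(20.936633204060886)] 0.14366238199333883 0.1427231235644736
D [ 0.6001 -0.0907  0.03  ] [ 0.6101 -0.3426  0.03  ]
boss [0.4988 0.2234 0.05  ] [0.5237 0.0992 0.05  ]
tab [array([0.4894, 0.242 , 0.08  ]), array([0.4975, 0.203 , 0.08  ])] -78.26691584358777
tab [array([0.5085, 0.1116, 0.08  ]), array([0.5325, 0.083 , 0.08  ])] -49.99794209392789
bottle [0.746  0.0275 0.11  ] jar [ 0.7423 -0.2053  0.065 ]
```

```bash
cat >> h.py <<'E'
def go(x,y,z,yaw=None):
    s=arm.sense(); p=s['position'];w=np.radians(s['tcp_rot'][2]);d=np.array([x,y,z])-p
    print('t',round(s['clock'],1),'pos',p.round(4),'rot',s['tcp_rot'].round(1),'q7',s['qpos'][6].round(1),'op',round(s['opening'],4),'F',s['ft_force'].round(1),'Tz',s['wrist_torque'].round(2),'g',round(s['grasp_force'],1))
    t=0 if yaw is None else -np.radians((yaw-np.degrees(w)+180)%360-180)
    print('shift mm',np.round(1000*np.array([d[0]*np.cos(w)+d[1]*np.sin(w),d[0]*np.sin(w)-d[1]*np.cos(w),-d[2]]),1),'turn rad',round(t,3))
E
python3 -c "
from h import *
go(.524,.097,.2,130)"
```

```text
t 0.1 pos [ 0.1928 -0.6464  0.2443] rot [-179.9    0.    16.6] q7 -4.7 op 0.0854 F [0.6 0.7 0.4] Tz [ 0.03 -0.   -0.04] g 0.0
shift mm [ 529.9 -617.7   44.3] turn rad -1.979
```

```bash
python3 -m crank '0.4 26.5 -31 0 0;0.4 26.5 -31 0 0;0.4 26.5 -31 0 0;0.4 26.5 -31 0 0;0.4 26.5 -31 0 0;0.4 26.5 -31 0 0;0.4 26.5 -31 0 0;0.4 26.5 -31 0 0;0.4 26.5 -31 0 0;0.4 26.5 -31 0 0;0.4 26.5 -31 0 0;0.4 26.5 -31 0 0'; python3 -m crank '0.4 26.5 -31 5 0;0.4 26.5 -31 5 0;0.4 26.5 -31 5 0;0.4 26.5 -31 5 0;0.4 26.5 -31 5 0;0.4 26.5 -31 5 0;0.4 26.5 -31 5 0;0.4 26.5 -31 0 0;0.4 0 0 0 -0.15;0.4 0 0 0 -0.15;0.4 0 0 0 -0.15;0.4 0 0 0 -0.15'; python3 -m crank '0.4 0 0 0 -0.15;0.4 0 0 0 -0.15;0.4 0 0 0 -0.15;0.4 0 0 0 -0.15;0.4 0 0 0 -0.15;0.4 0 0 0 -0.15;0.4 0 0 0 -0.15;0.4 0 0 0 -0.15;0.4 0 0 0 -0.15;0.4 0 0 0 0;0.4 0 0 0 0'; python3 -c "
from h import *
go(.524,.097,.2,130)"
```

```text
clock: 1.3
position: [0.3915, -0.1978, 0.2452]
tcp_rot: [180.0, 0.0, 16.6]
ft_force: [-0.1, -1.5, 0.8]
opening: 0.0344
grasp_force: 0.0
clock: 2.5
position: [0.5233, 0.0988, 0.2099]
tcp_rot: [-180.0, 0.0, 51.4]
ft_force: [-0.4, 0.0, 0.1]
opening: 0.034
grasp_force: 0.0
clock: 3.6
position: [0.5235, 0.0985, 0.21]
tcp_rot: [-180.0, -0.0, 128.1]
ft_force: [-0.6, 0.7, 0.2]
opening: 0.0341
grasp_force: 0.0
t 3.6 pos [0.5235 0.0985 0.21  ] rot [-180.    -0.   128.1] q7 1.0 op 0.0341 F [-0.6  0.7  0.2] Tz [ 0.    0.06 -0.01] g 0.0
shift mm [-1.5 -0.5 10. ] turn rad -0.033
```

```bash
python3 -m crank '0.4 -1 0 30 -0.03;0.4 0 0 30 0;0.4 0 0 30 0;0.4 0 0 20 0;0.4 0 0 14 0;0.4 0 0 10 0;0.4 0 0 0 0'; python3 -m crank '0 0 0 0 0;0 0 0 0 0;0 0 0 0 0;0 0 0 0 0;0 0 0 0 0' 40; python3 -c "
from h import *
go(.524,.097,.072,130)"
```

```text
clock: 4.3
position: [0.5239, 0.0978, 0.0755]
tcp_rot: [-179.9, -0.0, 130.0]
ft_force: [0.2, 0.3, 0.0]
opening: 0.0341
grasp_force: 0.0
clock: 4.8
position: [0.5267, 0.0993, 0.0776]
tcp_rot: [179.6, 0.1, 130.1]
ft_force: [5.2, 3.2, -4.5]
opening: 0.0092
grasp_force: 44.1
t 4.8 pos [0.5267 0.0993 0.0776] rot [1.796e+02 1.000e-01 1.301e+02] q7 -6.6 op 0.0092 F [ 5.2  3.2 -4.5] Tz [ 0.43 -0.79  0.09] g 44.1
shift mm [ 0.  -3.5  5.6] turn rad 0.001
```

```bash
python3 -m crank '0 0 4 0 0;0 0 0 0 0;0 0 0 0 0' 80; python3 -c "
from h import *
go(.524,.097,.072,130)"; python3 -m crank '0 0 0 0 0.12;0 0 0 0 0.12;0 0 0 0 0.12;0 0 0 0 0.12;0 0 0 0 0.12;0 0 0 0 0.12;0 0 0 0 0.12;0 0 0 0 0;0 0 0 0 0';python3 -c "
from h import *
go(.524,.097,.072,130)"
```

```text
clock: 5.1
position: [0.5269, 0.0994, 0.0776]
tcp_rot: [-179.8, 0.1, 130.0]
ft_force: [-4.1, -2.0, 8.3]
opening: 0.0087
grasp_force: 81.7
t 5.1 pos [0.5269 0.0994 0.0776] rot [-1.798e+02  1.000e-01  1.300e+02] q7 -6.8 op 0.0087 F [-4.1 -2.   8.3] Tz [-0.69  0.84  0.05] g 81.7
shift mm [ 0.  -3.7  5.6] turn rad 0.0
clock: 6.0
position: [0.5254, 0.099, 0.0776]
tcp_rot: [-179.8, 0.3, 81.8]
ft_force: [-6.3, -4.4, 11.6]
opening: 0.0088
grasp_force: 82.1
t 6.0 pos [0.5254 0.099  0.0776] rot [-179.8    0.3   81.8] q7 -47.1 op 0.0088 F [-6.3 -4.4 11.6] Tz [-0.77  1.61 -0.08] g 82.1
shift mm [-2.2 -1.1  5.6] turn rad -0.84
```

```bash
cat > s.py <<'E'
from h import *
s=arm.sense();print('pos',s['position'].round(4),'yaw',s['tcp_rot'][2].round(1),'q7',s['qpos'][6].round(1),'F',s['ft_force'].round(1),'T',s['wrist_torque'].round(2),'op',round(s['opening'],4))
E
python3 -m crank '0 -2 -2 0 0;0 0 0 0 0.15;0 0 0 0 0.15;0 0 0 0 0;0 0 0 0 0';python3 s.py
python3 -m crank '0 0 0 0 0.15;0 0 0 0 0.1;0 0 0 0 0;0 0 0 0 0';python3 s.py
```

```text
clock: 6.5
position: [0.5247, 0.099, 0.0776]
tcp_rot: [180.0, 0.1, 64.8]
ft_force: [-4.0, -0.8, 7.6]
opening: 0.0084
grasp_force: 81.5
pos [0.5247 0.099  0.0776] yaw 64.8 q7 -61.2 F [-4.  -0.8  7.6] T [-0.15  0.86  0.02] op 0.0084
clock: 6.9
position: [0.5243, 0.0994, 0.0776]
tcp_rot: [-180.0, 0.1, 50.5]
ft_force: [-5.1, -0.5, 9.1]
opening: 0.009
grasp_force: 81.7
pos [0.5243 0.0994 0.0776] yaw 50.5 q7 -73.2 F [-5.1 -0.5  9.1] T [ 0.01  1.05 -0.03] op 0.009
```

```bash
python3 -m crank '0 0 0 0 0.15;0 0 0 0 0.1;0 0 0 0 0;0 0 0 0 0' >/dev/null;python3 s.py
python3 -m crank '0 0 0 0 0.15;0 0 0 0 0.1;0 0 0 0 0;0 0 0 0 0'>/dev/null;python3 s.py
```

```text
pos [0.524  0.0997 0.0776] yaw 36.2 q7 -85.1 F [-5.3  0.   8.4] T [ 0.1   1.2  -0.03] op 0.0087
pos [0.5238 0.1001 0.0776] yaw 21.9 q7 -97.1 F [-5.   1.   9.3] T [ 0.3   1.32 -0.02] op 0.0085
```

```bash
python3 -m crank '0 0 0 0 0.15;0 0 0 0 0.1;0 0 0 0 0;0 0 0 0 0' >/dev/null;python3 s.py
python3 -m crank '0 0 0 0 0.15;0 0 0 0 0.1;0 0 0 0 0;0 0 0 0 0'>/dev/null;python3 s.py
```

```text
pos [0.5237 0.1006 0.0776] yaw 7.6 q7 -109.0 F [-6.5  2.6  9.8] T [ 0.41  1.35 -0.06] op 0.0084
pos [0.5237 0.1011 0.0776] yaw -6.7 q7 -120.9 F [-7.   3.5  8.8] T [ 0.61  1.32 -0.02] op 0.0089
```

```bash
python3 -m crank '0.4 0 0 0 0;0.4 0 0 0 0;0.4 0 0 0 0;0.4 0 0 -25 0;0.4 0 0 -25 -0.15;0.4 0 0 0 -0.15;0.4 0 0 0 -0.15;0.4 0 0 0 -0.15;0.4 0 0 0 -0.15;0.4 0 0 0 -0.15;0.4 0 0 0 -0.15;0.4 0 0 0 -0.15'>/dev/null;python3 -m crank '0.4 0 0 0 -0.15;0.4 0 0 0 -0.15;0.4 0 0 0 -0.15;0.4 0 0 0 -0.15;0.4 0 0 0 -0.15;0.4 0 0 0 -0.15;0.4 0 0 0 -0.15;0.4 0 0 0 -0.15;0.4 0 0 0 -0.15;0.4 0 0 0 -0.15;0.4 0 0 0 -0.15;0.4 0 0 0 0' >/dev/null; python3 -c "
from h import *
go(.5255,.1008,.0755,173.3)"
```

```text
t 10.9 pos [0.5253 0.0983 0.126 ] rot [180.   -0.  156.4] q7 21.8 op 0.0341 F [ 0.  -0.5  0.4] Tz [ 0.   -0.   -0.02] g 0.0
shift mm [ 0.8  2.4 50.5] turn rad -0.296
```

```bash
python3 -m crank '0.4 1 2.4 0 0;0.4 0 0 0 -0.15;0.4 0 0 0 -0.146;0.4 0 0 20 0;0.4 0 0 20 0;0.4 0 0 10 0;0 0 0 0 0;0 0 0 0 0;0 0 0 0 0;0 0 0 0 0;0 0 0 0 0' 80 >/dev/null;python3 s.py
python3 -m crank '0 0 0 0 0.15;0 0 0 0 0.1;0 0 0 0 0;0 0 0 0 0' >/dev/null;python3 s.py
```

```text
pos [0.5251 0.101  0.0766] yaw 173.3 q7 32.2 F [-1.8 -2.1 -1. ] T [-0.31  0.34 -0.03] op 0.0086
pos [0.5251 0.1012 0.0766] yaw 159.3 q7 20.3 F [-0.9 -2.3  1.8] T [-0.56  0.39  0.84] op 0.009
```

```bash
python3 -m crank '0 0 0 0 0.1;0 0 0 0 0.1;0 0 0 0 0.1;0 0 0 0 0.1;0 0 0 0 0.1;0 0 0 0 0;0 0 0 0 0' 120 >/dev/null;python3 s.py
```

```text
pos [0.5253 0.1013 0.0767] yaw 130.6 q7 -3.8 F [-2.7 -3.6  4.8] T [-0.68  0.4   0.81] op 0.0078
```

```bash
python3 -m crank '0.4 0 0 0 0;0.4 0 0 0 0;0.4 0 0 0 0;0.4 0 0 -30 0;0.4 0 0 -30 0;0.4 0 0 -30 0;0.4 0 0 0 0.15;0.4 0 0 0 0.15;0.4 0 0 0 0.15;0.4 0 0 0 0.04;0.4 0 0 0 0;0.4 0 0 0 0' > /dev/null; python3 -c "
from h import *
go(.5003,.2265,.0755,102)
shot('scene','scene1')
im=cv2.imread('pics/scene1.png');cv2.imwrite('pics/sc1.png',cv2.resize(im[130:250,270:400],None,fx=4.5,fy=4.5,interpolation=cv2.INTER_CUBIC))"
```

```text
t 14.3 pos [0.5252 0.1018 0.1664] rot [180.   -0.  102.4] q7 -22.0 op 0.0344 F [0.3 1.3 0.1] Tz [ 0.03 -0.01  0.03] g 0.0
shift mm [127.2   2.4  90.9] turn rad 0.007
```

```bash
python3 -m crank '0.4 32 0.6 0 0;0.4 32 0.6 0 0;0.4 32 0.6 0 0;0.4 31 0.6 0 0;0.4 0 0 0 0;0.4 0 0 30 0;0.4 0 0 30 0;0.4 0 0 20 0;0.4 0 0 11 0;0.4 0 0 0 0' >/dev/null; python3 s.py;python3 -m crank '0 0 0 0 0;0 0 0 0 0;0 0 0 0 0;0 0 0 0 0;0 0 0 0 0' 40 >/dev/null;python3 s.py
```

```text
pos [0.4998 0.2251 0.074 ] yaw 102.3 q7 -41.9 F [0.2 0.3 0.8] T [ 0.03 -0.   -0.02] op 0.0343
pos [0.5003 0.2266 0.0764] yaw 102.3 q7 -42.0 F [-4.   0.6  7.3] T [ 0.05  0.81 -0.05] op 0.0093
```

```bash
python3 -m crank '0 0 -1 0 0.12;0 0 0 0 0.12;0 0 0 0 0.12;0 0 0 0 0.12;0 0 0 0 0.12;0 0 0 0 0.12;0 0 0 0 0.12;0 0 0 0 0;0 0 0 0 0' 80 >/dev/null; python3 s.py; python3 -m crank '0 0 0 0 0.15;0 0 0 0 0.1;0 0 0 0 0;0 0 0 0 0'>/dev/null;python3 s.py
```

```text
pos [0.5019 0.2262 0.0765] yaw 54.3 q7 -82.1 F [5.4 0.7 3.6] T [ 0.02 -1.02 -0.02] op 0.009
pos [0.5023 0.2259 0.0765] yaw 39.9 q7 -94.0 F [ 5.3 -0.6  3.1] T [-0.15 -1.21 -0.05] op 0.0088
```

```bash
python3 -m crank '0 0 0 0 0.15;0 0 0 0 0.1;0 0 0 0 0;0 0 0 0 0'>/dev/null;python3 s.py
```

```text
pos [0.5026 0.2254 0.0765] yaw 25.7 q7 -105.9 F [ 6.9 -1.9  3.1] T [-0.33 -1.19  0.29] op 0.0086
```

```bash
python3 -m crank '0 0 0 0 0.1;0 0 0 0 0;0 0 0 0 0'>/dev/null;python3 s.py
```

```text
pos [0.5027 0.2252 0.0765] yaw 20.1 q7 -110.6 F [ 7.5 -1.6  2.9] T [-0.4  -1.3   0.84] op 0.0088
```

```bash
python3 -m crank '0 0 0 0 0.1;0 0 0 0 0.1;0 0 0 0 0.1;0 0 0 0 0.1;0 0 0 0 0.1;0 0 0 0 0;0 0 0 0 0' 120 >/dev/null;python3 s.py;  python3 -m crank '0.4 0 0 0 0;0.4 0 0 0 0;0.4 0 0 0 0;0.4 0 0 -30 0;0.4 0 0 -30 0;0.4 0 0 -30 0;0.4 0 0 -30 0;0.4 0 0 0 0;0.4 0 0 0 0' >/dev/null; python3 -c "
from h import *
go(.4678,-.1767,.15,.3+90)"
```

```text
pos [0.5029 0.2242 0.0766] yaw -8.6 q7 -134.4 F [ 7.4 -3.7  4.7] T [-0.87 -1.26  0.71] op 0.008
t 19.4 pos [0.4989 0.2259 0.1954] rot [-180.    -0.    -8.8] q7 -132.0 op 0.0344 F [-0.5 -0.4  0.2] Tz [-0.   -0.04  0.07] g 0.0
shift mm [ 30.8 402.7  45.4] turn rad -1.729
```

```bash
python3 -m crank '0.5 3 40 0 0;0.5 3 40 0 0;0.5 3 40 0 0;0.5 3 40 0 0;0.5 3 40 0 0;0.5 3 40 0 0;0.5 3 40 0 0;0.5 3 40 0 0;0.5 3 40 0 0;0.5 3 40 0 0;0.5 0 0 0 -0.15;0.5 0 0 0 -0.15' >/dev/null; python3 -m crank '0.5 0 0 0 -0.15;0.5 0 0 0 -0.15;0.5 0 0 0 -0.15;0.5 0 0 0 -0.15;0.5 0 0 0 -0.15;0.5 0 0 0 -0.15;0.5 0 0 0 -0.15;0.5 0 0 0 -0.15;0.5 0 0 0 -0.15;0.5 0 0 0 -0.08;0.5 0 0 0 0;0.5 0 0 0 0' >/dev/null; python3 -c "
from h import *
a=cv2.imread('pics/top0.png').astype(int);b=shot('top','top1')[:,:,::-1].astype(int)
s=shot('scene','scene2')[:,:,::-1];cv2.imwrite('pics/sc2.png',s[130:380,60:480])
d=abs(a-b).sum(2)>60;d[300:]=0
n,l,st,c=cv2.connectedComponentsWithStats(d.astype(np.uint8))
print([x.tolist() for x in st if 15<x[4]<5e4])
go(.4678,-.1767,.027,90.3)"
```

```text
[[400, 173, 78, 127, 6239], [264, 209, 14, 7, 30]]
t 21.9 pos [ 0.4672 -0.1739  0.1947] rot [-179.9   -0.    90.2] q7 10.9 op 0.0424 F [-0.2 -0.7  0.2] Tz [-0.01 -0.01  0.03] g 0.0
shift mm [ -2.8   0.6 167.7] turn rad -0.001
```

View pics/sc2.png

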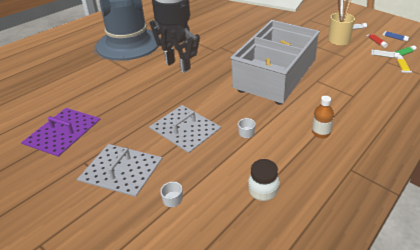

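```bash
python3 -c "
from h import *
b=cv2.imread('pics/top1.png');cv2.imwrite('pics/t1.png',cv2.resize(b[150:330,340:500],None,fx=3.3,fy=3.3,interpolation=cv2.INTER_CUBIC))
print(proj('scene',[.4672,-.174,.195]))"
```

```text
[236.6 192.5]
```

View pics/t1.png

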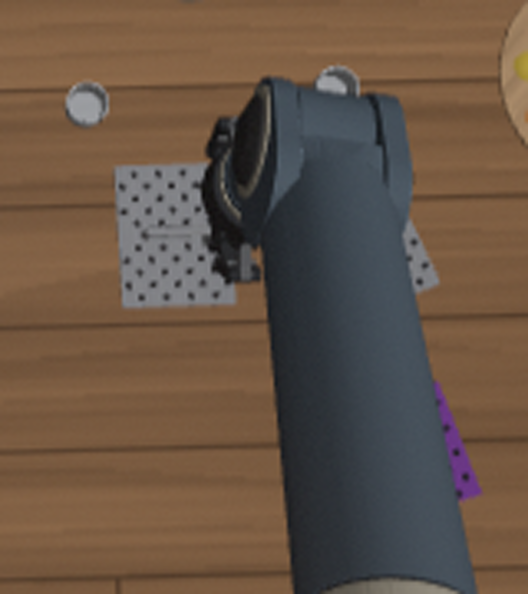

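Nothing has moved; the arm is above strainer 1. Next: descend and grasp its bail.

```bash
python3 -m crank '0.5 -2.8 0.6 40 0;0.5 0 0 40 0;0.5 0 0 40 0;0.5 0 0 30 0;0.5 0 0 14 0;0.5 0 0 0 0;0 0 0 0 0;0 0 0 0 0;0 0 0 0 0;0 0 0 0 0;0 0 0 0 0;0 0 0 0 0' 70 >/dev/null; python3 s.py; python3 -m crank '0 0 0 -30 0;0 0 0 -40 0;0 0 0 -40 0;0 0 0 -40 0;0 0 0 -20 0;0 0 0 0 0;0 0 0 0 0' ; python3 -c "
from h import *
shot('scene','scene3');s=cv2.imread('pics/scene3.png');cv2.imwrite('pics/sc3.png',cv2.resize(s[130:300,150:350],None,fx=3,fy=3,interpolation=cv2.INTER_CUBIC))
go(.5253,.101,.2,101.2)"
```

```text
pos [ 0.4691 -0.1771  0.0324] yaw 90.3 q7 5.3 F [-0.   0.   5.2] T [-0.   0.1 -0. ] op 0.0065
clock: 23.85
position: [0.4674, -0.1768, 0.2006]
tcp_rot: [-179.9, -0.0, 90.3]
ft_force: [-0.6, 0.5, -2.1]
opening: 0.006
grasp_force: 69.2
t 23.9 pos [ 0.4669 -0.1766  0.1998] rot [-179.8   -0.    90.3] q7 11.2 op 0.0063 F [-0.3 -0.3 -2.3] Tz [ 0.02  0.03 -0.  ] g 69.2
shift mm [ 2.773e+02  5.980e+01 -2.000e-01] turn rad -0.191
```

View pics/sc3.png

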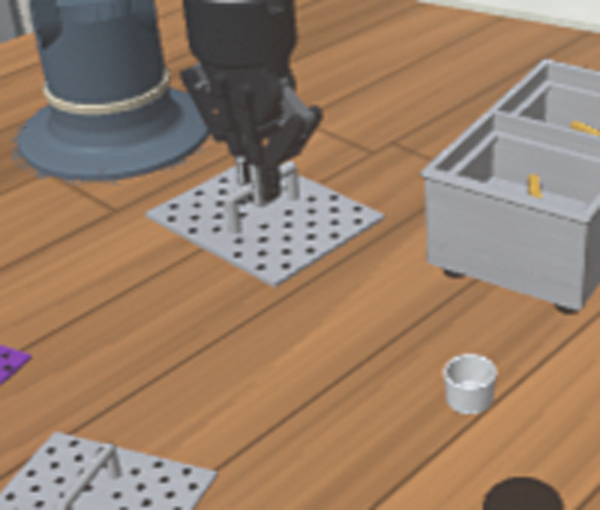

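```bash
python3 - <<'E'
from h import *
P=lambda u,v:ray('scene',u/3+150-.33,v/3+130-.33,.1705)
l,b,r=P(147,214),P(276,284),P(382,214)
print(l,b,r,'c',(l+r)/2, 'sides',np.linalg.norm(l-b),np.linalg.norm(r-b))
for d in(l-b,r-b): print(np.degrees(np.arctan2(d[1],d[0])))
E
```

```text
[ 0.3968 -0.2298  0.1705] [ 0.5402 -0.2288  0.1705] [ 0.5361 -0.1145  0.1705] c [ 0.46645 -0.17215  0.1705 ] sides 0.14340348670795983 0.11437351091926835
-179.60045431812347
92.05434838263791
```

```bash
python3 -m crank '0 20 4 0 0;0 40 8 0 0;0 40 8.5 0 0;0 40 9 0 0;0 40 9 0 0;0 40 9 0 0;0 35 8 0 0;0 20 4 0 0;0 0 0 0 -0.1;0 0 0 0 -0.09;0 0 0 0 0;0 0 0 0 0' 80 >/dev/null; python3 -c "
from h import *
go(.5258,.0986,.165,101.2)"
```

```text
t 25.1 pos [0.5255 0.098  0.1998] rot [-179.8   -0.   101.1] q7 -13.4 op 0.0058 F [ 0.1  0.2 -1.6] Tz [-0.02 -0.04  0.02] g 78.8
shift mm [ 0.5  0.4 34.8] turn rad -0.003
```

```bash
python3 -m crank '0 0 0 20 0;0 0.5 0.4 15 0;0 0 0 0 0;0 0 0 0 0' >/dev/null; python3 -c "
from h import *
shot('scene','scene4');s=cv2.imread('pics/scene4.png');cv2.imwrite('pics/sc4.png',cv2.resize(s[140:240,280:390],None,fx=6,fy=6,interpolation=cv2.INTER_CUBIC))
t=shot('top','top4')[:,:,::-1];cv2.imwrite('pics/tp4.png',cv2.resize(t[165:250,235:345],None,fx=6,fy=6,interpolation=cv2.INTER_CUBIC))
go(.5258,.0986,.165,101.2)"
```

```text
t 25.6 pos [0.5272 0.0991 0.167 ] rot [179.9   0.  101.1] q7 -14.8 op 0.0063 F [ 0.1  1.  -3. ] Tz [ 0.03 -0.04 -0.02] g 79.0
shift mm [-0.2 -1.4  2. ] turn rad -0.001
```

View pics/sc4.png

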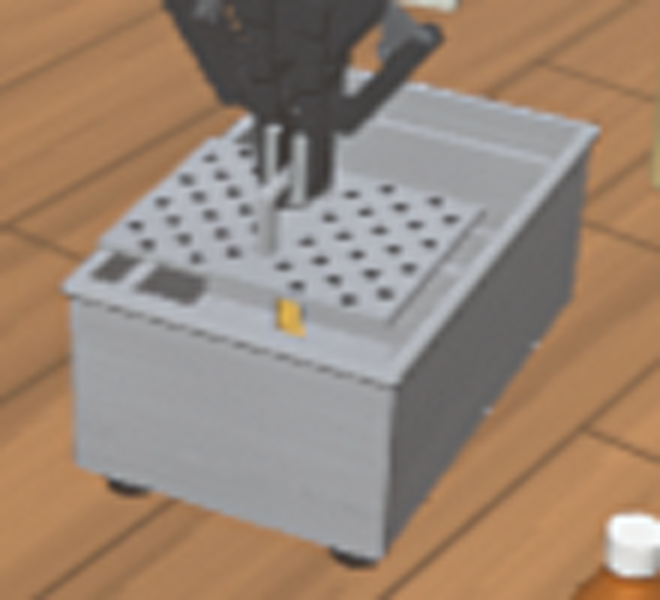

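```bash
python3 - <<'E'
from h import *
P=lambda u,v,z:ray('scene',u/6+280-.42,v/6+140-.42,z)
a,b,c=P(65,287,.12),P(398,382,.12),P(600,128,.12)
print(a,b,c,np.linalg.norm(a-b),np.linalg.norm(c-b)); ct=(a+c)/2;print('tank c',ct,[np.degrees(np.arctan2(*(b-a)[1::-1])),np.degrees(np.arctan2(*(c-b)[1::-1]))-90])
for zz in(.1346,.1386):
  l,n,r=P(100,245,zz),P(393,322,zz),P(485,208,zz)
  print(zz,l,n,r,np.linalg.norm(l-n),np.linalg.norm(r-n),'c',(l+r)/2,[np.degrees(np.arctan2(*(n-l)[1::-1])),np.degrees(np.arctan2(*(r-n)[1::-1]))-90])
  y=np.radians(11.2);d=((l+r)/2-ct)[:2];print('in tank',d@[np.cos(y),np.sin(y)],d@[-np.sin(y),np.cos(y)])
E
```

```text
[0.464  0.0132 0.12  ] [0.6252 0.0455 0.12  ] [0.5713 0.3082 0.12  ] 0.16440416661386653 0.2681725190991799
tank c [0.51765 0.1607  0.12   ] [np.float64(11.330436748289742), np.float64(11.594858676317912)]
0.1346 [0.468  0.0332 0.1346] [0.6086 0.0643 0.1346] [0.5845 0.1756 0.1346] 0.14399850693670405 0.11387932209141395 c [0.52625 0.1044  0.1346 ] [np.float64(12.472703092127976), np.float64(12.217746908528383)]
in tank -0.002499179637681428 -0.05689819066665121
0.1386 [0.4725 0.028  0.1386] [0.612  0.0589 0.1386] [0.5882 0.1694 0.1386] 0.14288127938956877 0.11303402142717917 c [0.53035 0.0987  0.1386 ] [np.float64(12.48966234094506), np.float64(12.154941697222256)]
in tank 0.00041560069729640813 -0.0632859958921435
```

```bash
python3 -m crank '0 0 -0.5 8 0.01;0 0 0 8 0;0 0 0 6 0;0 0 0 4 0;0 0 0 4 0;0 0 0 3 0;0 0 0 2 0;0 0 0 0 0;0 0 0 0 0' >/dev/null; python3 -c "
from h import *
go(.5258,.0986,.1324,101.2)"
```

```text
t 26.5 pos [0.5262 0.099  0.1324] rot [180.    0.  100.6] q7 -16.8 op 0.0061 F [-1.8 -1.3  5.9] Tz [-0.24  0.69 -0.01] g 79.9
shift mm [-0.3 -0.4 -0. ] turn rad -0.01
```

```bash
python3 -m crank '0.35 0 0 0 0;0.35 0 0 0 0;0.35 0 0 0 0;0.35 0 0 -30 0;0.35 0 0 -40 0;0.5 0 0 -20 0;0.5 0 0 0 0' >/dev/null; python3 -c "
from h import *
shot('scene','scene5');s=cv2.imread('pics/scene5.png')
A=cv2.resize(s[140:240,280:390],None,fx=5,fy=5,interpolation=cv2.INTER_CUBIC)
B=cv2.resize(s[220:345,130:270],None,fx=2,fy=2)
C=np.zeros((500,800,3),np.uint8);C[:,:550]=A;C[:250,550:800]=B[:,:250];cv2.imwrite('pics/sc5.png',C)
go(.46,-.361,.22,90+21.7)"
```

```text
t 27.2 pos [0.5269 0.0991 0.2225] rot [179.8   0.  100.6] q7 -13.2 op 0.0429 F [ 0.2  0.3 -0.7] Tz [ 0.01 -0.04  0.01] g 0.0
shift mm [-440.  -150.4    2.5] turn rad -0.194
```

View pics/sc5.png

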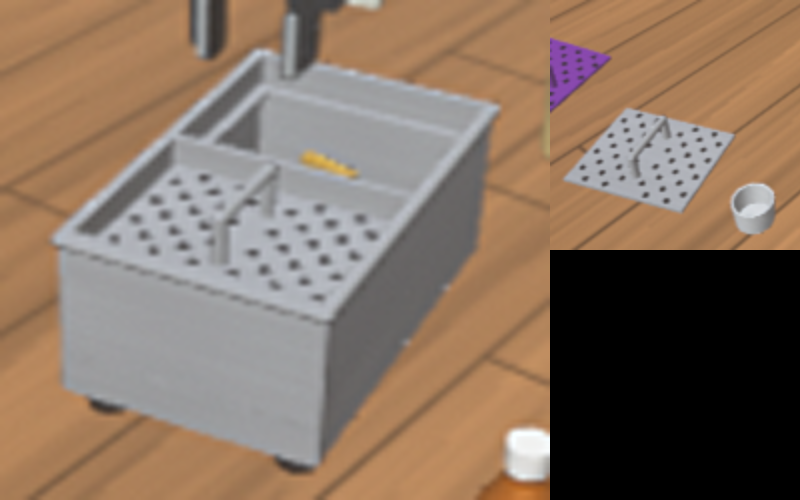

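Strainer 1 is seated square in the right bay. Strainer 2 looks knocked (left corner was ~(138,297), now ~(137,310)), so I'll re-measure it.

```bash
python3 - <<'E'
from h import *
t=shot('top','top5')[:,:,::-1]
def quad(im,roi):
    x0,y0,x1,y1=roi;c=im[y0:y1,x0:x1];hsv=cv2.cvtColor(c,cv2.COLOR_BGR2HSV)
    m=((hsv[:,:,1]<50)).astype(np.uint8);m=cv2.morphologyEx(m,cv2.MORPH_CLOSE,np.ones((5,5)))
    ks,_=cv2.findContours(m,cv2.RETR_EXTERNAL,cv2.CHAIN_APPROX_NONE);k=max(ks,key=cv2.contourArea)
    print(cv2.contourArea(k),[cv2.contourArea(q) for q in ks if cv2.contourArea(q)>50]); return cv2.boxPoints(cv2.minAreaRect(k))+[x0,y0],k+[x0,y0]
q,k=quad(t,(410,190,490,262));print(q)
p=np.array([ray('top',u,v,.004) for u,v in q]);print(p,p.mean(0));
for i in range(2):d=p[i+1]-p[i];print(np.linalg.norm(d),np.degrees(np.arctan2(d[1],d[0])))
s=cv2.imread('pics/scene5.png')
P=lambda u,v:ray('scene',u/2+130-.25,v/2+220-.25,.004)
l,b,r,tt=P(15,180),P(134,212),P(185,133),P(70,108)
print((l+r)/2,(b+tt)/2,np.linalg.norm(l-b),np.linalg.norm(b-r),np.degrees(np.arctan2(*(b-l)[1::-1])))
cv2.imwrite('pics/tp5.png',cv2.resize(t[150:260,350:500],None,fx=4,fy=4,interpolation=cv2.INTER_CUBIC))
E
```

```text
1405.5 [1405.5]
[[423.29197502 209.19708061]
 [453.94891357 194.89051056]
 [472.77737427 235.23722076]
 [442.12043762 249.54379272]]
[[ 0.5047 -0.2825  0.004 ]
 [ 0.551  -0.3895  0.004 ]
 [ 0.4133 -0.4408  0.004 ]
 [ 0.3686 -0.3353  0.004 ]] [ 0.4594   -0.362025  0.004   ]
0.11658769231784293 -66.60136872185907
0.14694550010122806 -159.56717132060132
[ 0.46285 -0.35875  0.004  ] [ 0.4607  -0.36165  0.004  ] 0.14443406800336264 0.11633752618996157 21.69828014115741
```

View pics/tp5.png

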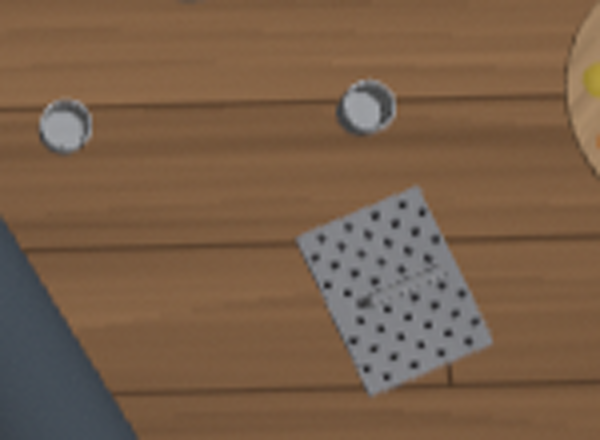

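```bash
python3 -m crank '0.5 -40 -14 0 0;0.5 -40 -14 0 0;0.5 -40 -14 0 0;0.5 -40 -14 0 0;0.5 -40 -14 0 0;0.5 -40 -13.4 0 0;0.5 -40 -13.4 0 0;0.5 -40 -13.4 0 0;0.5 -40 -13.4 0 0;0.5 -40 -13.4 0 0;0.5 -40 -13.4 0 0;0.5 0 0 0 -0.1' >/dev/null; python3 -m crank '0.5 0 0 0 -0.094;0.5 0 0 30 0;0.5 0 0 30 0;0.5 0 0 30 0;0.5 0 0 30 0;0.5 0 0 0 0;0.5 0 0 0 0' >/dev/null;python3 -c "
from h import *
go(.46,-.3605,.0285,111.6)"
```

```text
t 29.2 pos [ 0.4587 -0.3608  0.1003] rot [-1.799e+02 -1.000e-01  1.117e+02] q7 47.4 op 0.0428 F [-0.2  0.2  0. ] Tz [ 0.01 -0.   -0.05] g 0.0
shift mm [-0.2  1.3 71.8] turn rad 0.002
```

Then grasp, lift, and read the plate offset from the scene picture as before.

```bash
python3 -m crank '0.5 0 1.3 30 0;0.5 0 0 25 0;0.5 0 0 17 0;0.5 0 0 0 0;0 0 0 0 0;0 0 0 0 0;0 0 0 0 0;0 0 0 0 0;0 0 0 0 0;0 0 0 0 0' 80 >/dev/null; python3 s.py; python3 -m crank '0 0 0 -30 0;0 0 0 -40 0;0 0 0 -40 0;0 0 0 -40 0;0 0 0 -20 0;0 0 0 0 0;0 0 0 0 0'>/dev/null ; python3 -c "
from h import *
go(.5012,.2222,.2,101.2)"
```

```text
pos [ 0.4617 -0.3614  0.0311] yaw 111.7 q7 45.4 F [ 0.4 -0.   6.8] T [ 0.03  0.09 -0.02] op 0.0059
t 30.9 pos [ 0.4597 -0.3604  0.1986] rot [-180.    -0.   111.7] q7 49.5 op 0.0059 F [-0.5 -0.3 -2.7] Tz [ 0.04  0.03 -0.  ] g 78.6
shift mm [526.  254.1  -1.4] turn rad 0.183
```

```bash
python3 -m crank '0 20 10 0 0;0 40 19 0 0;0 42 20 0 0;0 42 20 0 0;0 42 20 0 0;0 42 20 0 0;0 42 20 0 0;0 42 20 0 0;0 42 20.5 0 0;0 42 20.5 0 0;0 42 20.5 0 0;0 42 20.5 0 0' 80 >/dev/null; python3 -m crank '0 42 20 0 0;0 25 12 0 0;0 17 8 0 0;0 0 0 0 0.09;0 0 0 0 0.09;0 0 0 0 0;0 0 0 20 0;0 0 0 12 0;0 0 0 0 0;0 0 0 0 0' >/dev/null; python3 -c "
from h import *
go(.5012,.2222,.165,101.2)
shot('scene','scene6');s=cv2.imread('pics/scene6.png');cv2.imwrite('pics/sc6.png',cv2.resize(s[140:240,280:390],None,fx=6,fy=6,interpolation=cv2.INTER_CUBIC))"
```

```text
t 33.1 pos [0.5033 0.2633 0.1667] rot [-179.9    0.   101.4] q7 -33.0 op 0.0061 F [-0.1  1.6 -1.4] Tz [0.06 0.01 0.03] g 78.7
shift mm [-39.8 -10.2   1.7] turn rad 0.004
```

View pics/sc6.png

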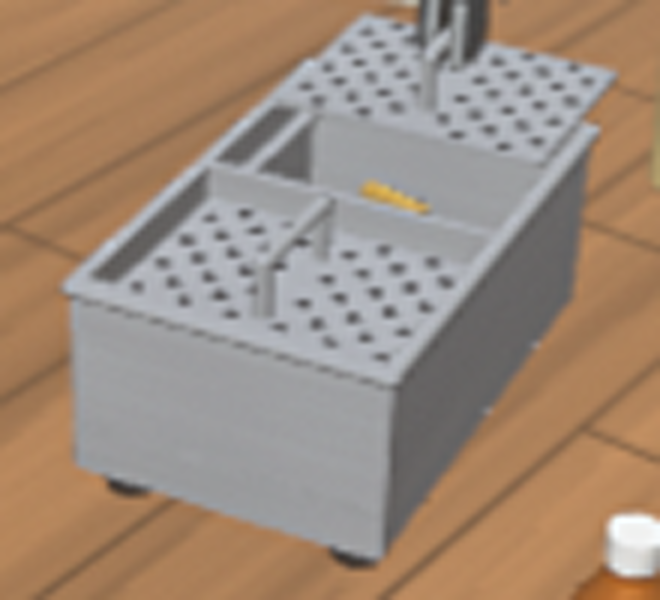

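```bash
python3 - <<'E'
from h import *
P=lambda u,v,z:ray('scene',u/6+280-.42,v/6+140-.42,z)
ct=np.array([.51765,.1607]);zz=.1396
l,n,r,t=P(293,88,zz),P(545,163,zz),P(616,75,zz),P(366,15,zz)
y=np.radians(11.4)
for c in((l+r)/2,(n+t)/2):
  d=c[:2]-ct;print(c,'in tank',d@[np.cos(y),np.sin(y)],d@[-np.sin(y),np.cos(y)])
for a,b in((n,l),(t,r),(r,n),(t,l)):print(np.linalg.norm(a-b),np.degrees(np.arctan2(*(a-b)[1::-1])))
E
```

```text
[0.5053  0.27085 0.1396 ] in tank 0.009665607036182395 0.11041793803826486
[0.5051 0.2658 0.1396] in tank 0.008471383232343496 0.10550710007450104
0.1423703972039132 5.562428536123281
0.14409587086381062 -170.45269837526007
0.10939698350503088 101.761879769195
0.09962073077427208 103.1713619208521
```

```bash
python3 -m crank '0 -20 -5 0 0;0 -20 -5 0 0.004;0 0 0 0 0;0 0 0 0 0' >/dev/null; python3 -c "
from h import *
go(.5011,.2225,.165,101.2)
shot('scene','scene7');s=cv2.imread('pics/scene7.png');cv2.imwrite('pics/sc7.png',cv2.resize(s[135:215,300:390],None,fx=7,fy=7,interpolation=cv2.INTER_CUBIC))"
```

```text
t 33.5 pos [0.5022 0.2224 0.1681] rot [179.9  -0.  101.1] q7 -29.2 op 0.0056 F [-0.2  1.3 -2.5] Tz [-0.05 -0.   -0.01] g 78.7
shift mm [ 0.3 -1.   3.1] turn rad -0.001
```

View pics/sc7.png

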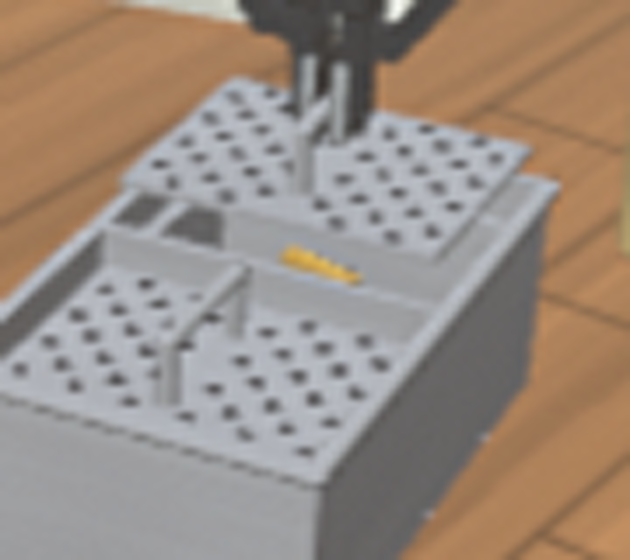

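```bash
python3 - <<'E'
from h import *
P=lambda u,v,z:ray('scene',u/7+300-.43,v/7+135-.43,z)
ct=np.array([.51765,.1607]);zz=.168-.0311+.004
l,n,r,t=P(123,181,zz),P(437,258,zz),P(531,150,zz),P(238,77,zz)
y=np.radians(11.4)
for c in((l+r)/2,(n+t)/2):
  d=c[:2]-ct;print(c,'in tank',d@[np.cos(y),np.sin(y)],d@[-np.sin(y),np.cos(y)])
for a,b in((n,l),(r,t),(r,n),(t,l)):print(np.linalg.norm(a-b),np.degrees(np.arctan2(*(a-b)[1::-1])))
print(P(560,185,.12),P(325,487,.12))
E
```

```text
[0.50495 0.22265 0.1409 ] in tank -0.00020457168120905034 0.06323804749063056
[0.5038 0.2256 0.1409] in tank -0.0007487943779055908 0.06635715339720064
0.14183405796916337 11.674364210073975
0.1430289481189035 9.172552920126252
0.11100450441310929 100.90502204523446
0.11723864550565227 101.46328314032999
[0.5716 0.3077 0.12  ] [0.6277 0.0422 0.12  ]
```

```bash
python3 -m crank '0 -1 0 8 -0.006;0 0 0 8 0;0 0 0 6 0;0 0 0 4 0;0 0 0 4 0;0 0 0 3 0;0 0 0 3 0;0 0 0 2 0;0 0 0 0 0;0 0 0 0 0' >/dev/null; python3 -c "
from h import *
go(.5011,.2225,.1312,101.2)"
```

```text
t 34.6 pos [0.502  0.2214 0.131 ] rot [180.    0.  101.5] q7 -30.5 op 0.0055 F [-3.6 -2.   9.5] Tz [-0.45  0.8  -0.01] g 79.9
shift mm [ 1.2 -0.6 -0.2] turn rad 0.005
```

```bash
python3 -m crank '0.35 0 0 0 0;0.35 0 0 0 0;0.35 0 0 0 0;0.35 0 0 -30 0;0.35 0 0 -40 0;0.8 0 0 -30 0;0.8 0 0 0 0' >/dev/null; python3 -c "
from h import *
shot('scene','scene8');s=cv2.imread('pics/scene8.png')
A=cv2.resize(s[140:240,280:390],None,fx=5,fy=5,interpolation=cv2.INTER_CUBIC)
C=np.zeros((500,800,3),np.uint8);C[:,:550]=A
t=shot('top','top8')[:,:,::-1]
C[:240,550:]=cv2.resize(t[150:210,355:417],(250,240),interpolation=cv2.INTER_CUBIC)
C[250:490,550:]=cv2.resize(t[150:210,415:477],(250,240),interpolation=cv2.INTER_CUBIC);cv2.imwrite('pics/sc8.png',C)
go(.602,-.089,.2,101.2)"
```

```text
t 35.4 pos [0.502  0.2213 0.2296] rot [179.9   0.  101.5] q7 -26.4 op 0.068 F [ 0.3 -0.5 -0.5] Tz [ 0.03  0.02 -0.04] g 0.0
shift mm [-324.    36.1   29.6] turn rad 0.005
```

View pics/sc8.png

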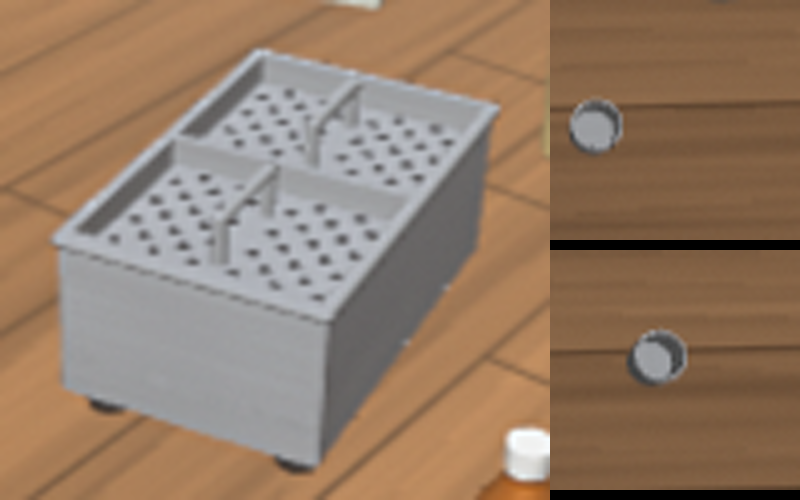

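```bash
python3 -m crank '0.8 -20 2.2 0 0;0.8 -40 4.5 0 0;0.8 -40 4.5 0 0;0.8 -40 4.5 0 0;0.8 -40 4.5 0 0;0.8 -40 4.5 0 0;0.8 -40 4.5 0 0;0.8 -40 4.5 20 0;0.8 -24 2.7 40 0;0.8 0 0 40 0;0.8 0 0 20 0;0.8 0 0 0 0' >/dev/null; python3 -c "
from h import *
go(.601,-.0885,.016,101.2)"
```

```text
t 36.6 pos [ 0.5984 -0.089   0.1039] rot [-179.4   -0.2  101.5] q7 4.5 op 0.0683 F [-0.5 -0.   0.1] Tz [ 0.06  0.04 -0.02] g 0.0
shift mm [-0.1  2.6 87.9] turn rad 0.005
```

```bash
python3 -m crank '0.8 0 2 40 0;0.8 0 0 30 0;0.8 0 0 14 0;0.8 0 0 4 0;0.8 0 0 0 0;0.45 0 0 0 0;0.45 0 0 0 0;0.45 0 0 0 0;0.45 0 0 0 0;0.45 0 0 0 0' 25 >/dev/null; python3 s.py;python3 -c "from h import *;print(arm.sense()['grasp_force'])"
```

```text
pos [ 0.6052 -0.0886  0.0231] yaw 101.5 q7 1.8 F [-1.4  0.8  6.1] T [ 0.01  0.31 -0.  ] op 0.0418
25.210837605118286
```

```bash
python3 -m crank '0.4 0 0 -10 0;0.4 0 0 -30 0;0.4 0 0 -40 0;0.4 0 0 -40 0;0.4 0 0 -40 0;0.4 0 0 -20 0;0.4 0 0 0 0' 30 >/dev/null; python3 s.py;python3 -c "from h import *;go(.5616,.1082,.2,191.2)"
```

```text
pos [ 0.6062 -0.0885  0.2059] yaw 101.5 q7 6.9 F [-0.3 -0.4 -1. ] T [-0.01 -0.06 -0.03] op 0.0416
t 38.3 pos [ 0.6062 -0.0885  0.2059] rot [179.5   0.2 101.5] q7 6.9 op 0.0416 F [-0.3 -0.4 -1. ] Tz [-0.01 -0.06 -0.03] g 30.6
shift mm [201.6  -4.5   5.9] turn rad -1.565
```

```bash
python3 -m crank '0.4 20 -0.5 0 0;0.4 35 -0.8 0 0;0.4 40 -0.9 0 0;0.4 40 -0.9 0 0;0.4 40 -0.9 0 0;0.4 26 -0.5 0 0;0.4 0 0 0 -0.1;0.4 0 0 0 -0.15;0.4 0 0 0 -0.15;0.4 0 0 0 -0.15;0.4 0 0 0 -0.15;0.4 0 0 0 -0.15' >/dev/null;python3 -m crank '0.4 0 0 0 -0.15;0.4 0 0 0 -0.15;0.4 0 0 0 -0.15;0.4 0 0 0 -0.15;0.4 0 0 0 -0.11;0.4 0 0 0 0;0.4 0 0 20 0;0.4 0 0 20 0;0.4 0 0 0 0' >/dev/null;python3 -c "from h import *;go(.5616,.1082,.127,191.2)"
```

```text
t 40.4 pos [0.5574 0.1065 0.1583] rot [-180.    -0.4 -169.2] q7 64.8 op 0.0415 F [-0.6 -0.2 -0.9] Tz [-0.05  0.05  0.04] g 30.6
shift mm [-4.5  0.9 31.3] turn rad -0.007
```

```bash
python3 -m crank '0.4 -4 0 10 0;0.4 0 0 8 0;0.4 0 0 6 0;0.4 0 0 4 0;0.4 0 0 2 0;0.4 0 0 0 0' >/dev/null;python3 -c "from h import *;go(.5616,.1082,.127,191.2)"
```

```text
t 41.0 pos [0.5635 0.1083 0.1312] rot [-180.    -0.  -169.1] q7 63.3 op 0.042 F [-0.2 -0.7 -0.2] Tz [ 0.04 -0.01 -0.06] g 30.6
shift mm [1.9 0.3 4.2] turn rad -0.005
```

```bash
python3 -m crank '0.4 0 0 2 0;0.4 0 0 2 0;0.4 0 0 0 0;0.4 0 0 0 0' >/dev/null;python3 s.py
```

```text
pos [0.5636 0.1083 0.1273] yaw -169.1 q7 63.1 F [ 0.2  0.5 -0.8] T [-0.01  0.02 -0.01] op 0.0414
```

```bash
python3 -m crank '0.4 0 0 2 0;0.4 0 0 0 0;0.4 0 0 0 0' >/dev/null;python3 s.py; python3 -m crank '0.4 0 0 1 0;0.4 0 0 0 0' >/dev/null;python3 s.py
```

```text
pos [0.5637 0.1083 0.1271] yaw -169.1 q7 63.0 F [-4.6 -2.5 11.5] T [-0.32  0.87  0.01] op 0.0419
pos [0.5637 0.1084 0.1271] yaw -169.1 q7 62.9 F [-6.2 -3.  17.8] T [-0.57  1.34  0.  ] op 0.0418
```

```bash
python3 -m crank '0.4 0 0 -3 0;0.6 0 0 0 0;0.6 0 0 0 0;0.6 0 0 0 0;0.6 0 0 -20 0;0.6 0 0 -40 0;0.8 0 0 -40 0;0.8 0 0 0 0' >/dev/null;python3 -c "
from h import *
shot('scene','scene9');s=cv2.imread('pics/scene9.png')
t=shot('top','top9')[:,:,::-1]
C=np.zeros((500,800,3),np.uint8);C[:,:550]=cv2.resize(s[140:240,280:390],None,fx=5,fy=5,interpolation=cv2.INTER_CUBIC)
C[250:490,550:]=cv2.resize(t[150:210,415:477],(250,240),interpolation=cv2.INTER_CUBIC)
C[:200,550:]=cv2.resize(s[300:350,205:268],(250,200));cv2.imwrite('pics/sc9.png',C)
go(.611,-.3405,.15,101.2)"
```

```text
t 42.8 pos [0.5638 0.1083 0.2278] rot [-1.800e+02  1.000e-01 -1.691e+02] q7 68.2 op 0.0686 F [-0.5  0.3 -0.6] Tz [-0.02 -0.02 -0.04] g 0.0
shift mm [  38.4 -449.6   77.8] turn rad 1.565
```

View pics/sc9.png

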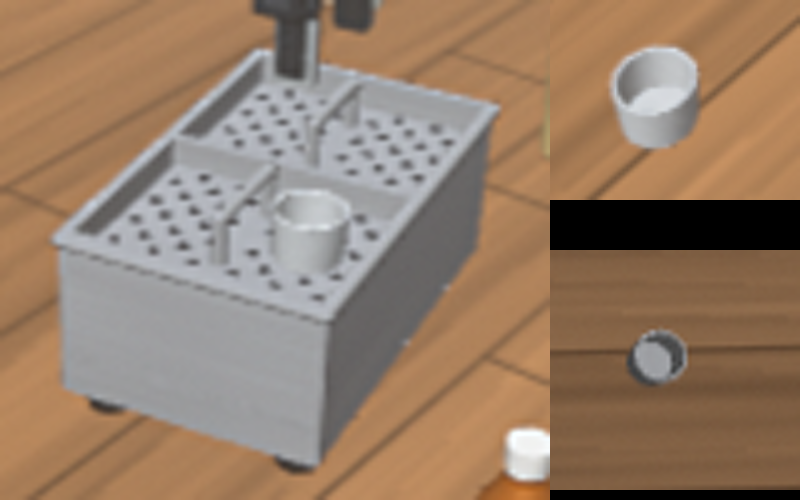

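```bash
python3 -m crank '0.8 3 -20 0 0;0.8 3 -40 0 0;0.8 3 -40 0 0;0.8 3 -40 0 0;0.8 3.5 -40 0 0;0.8 3.5 -40 0 0;0.8 3.5 -40 0 0;0.8 3.5 -40 0 0;0.8 3.5 -40 10 0;0.8 3.5 -40 20 0;0.8 3.5 -40 30 0;0.8 0 -30 30 0' >/dev/null;python3 -m crank '0.8 0 0 0 0;0.8 0 0 0 0' >/dev/null; python3 -c "
from h import *
go(.612,-.3405,.016,191.2)"
```

```text
t 44.2 pos [ 0.6114 -0.3401  0.1343] rot [ 179.8   -0.2 -169.2] q7 107.0 op 0.0683 F [0.2 1.3 0.6] Tz [ 0.01 -0.08 -0.01] g 0.0
shift mm [ -0.5  -0.5 118.3] turn rad -0.006
```

```bash
python3 -m crank '0.8 0 0 40 0;0.8 0 0 40 0;0.8 0 0 20 0;0.8 0 0 12 0;0.8 0 0 4 0;0.8 0 0 0 0;0.45 0 0 0 0;0.45 0 0 0 0;0.45 0 0 0 0;0.45 0 0 0 0;0.45 0 0 0 0' 30 >/dev/null; python3 s.py;python3 -m crank '0.4 0 0 -10 0;0.4 0 0 -30 0;0.4 0 0 -40 0;0.4 0 0 -40 0;0.4 0 0 -40 0;0.4 0 0 -25 0;0.4 0 0 0 0' 30 >/dev/null; python3 -c "from h import *;go(.537,.2317,.2,191.2)"
```

```text
pos [ 0.6139 -0.3409  0.0236] yaw -169.1 q7 103.4 F [-1.5  0.1  6.3] T [-0.01  0.22 -0.05] op 0.0419
t 46.0 pos [ 0.6151 -0.3407  0.2122] rot [-179.7    0.4 -169.1] q7 109.0 op 0.042 F [ 0.7 -0.  -1.6] Tz [ 0.01 -0.03  0.02] g 30.6
shift mm [-31.5 576.8  12.2] turn rad -0.005
```

```bash
python3 -m crank '0.4 -2 20 0 0;0.4 -2 38 0 0;0.4 -2 38 0 0;0.4 -2 38 0 0;0.4 -2 38 0 0;0.4 -2 38 0 0;0.4 -2 38 0 0;0.4 -2 38 0 0;0.4 -2 38 0 0;0.4 -2 38 0 0;0.4 -2 38 0 0;0.4 -2 38 0 0' >/dev/null;python3 -m crank '0.4 -2 38 0 0;0.4 -2 38 0 0;0.4 -2 38 0 0;0.4 -2 25 0 0;0.4 0 0 0 0;0.4 0 0 20 0;0.4 0 0 20 0;0.4 0 0 0 0;0.4 0 0 0 0' >/dev/null;python3 -c "from h import *;go(.537,.2317,.1276,191.2)"
```

```text
t 48.1 pos [0.5342 0.2316 0.1656] rot [-1.800e+02 -1.000e-01 -1.691e+02] q7 52.1 op 0.0423 F [-0.   0.1  0.2] Tz [ 0.05 -0.02  0.03] g 30.6
shift mm [-2.8 -0.4 38. ] turn rad -0.005
```

```bash
python3 -m crank '0.4 -2 0 12 0;0.4 0 0 10 0;0.4 0 0 6 0;0.4 0 0 4 0;0.4 0 0 2 0;0.4 0 0 0 0;0.4 0 0 0 0' >/dev/null;python3 s.py; python3 -m crank '0.4 0 0 2 0;0.4 0 0 0 0' >/dev/null;python3 s.py
```

```text
pos [0.5372 0.2328 0.1327] yaw -169.1 q7 50.4 F [ 1.6 -0.1 -0.8] T [-0.05  0.03 -0.03] op 0.0423
pos [0.5371 0.2326 0.1303] yaw -169.1 q7 50.3 F [-0.3  0.4  1.1] T [0.01 0.03 0.  ] op 0.0421
```

```bash
python3 -m crank '0.4 0 0 2 0;0.4 0 0 0 0;0.4 0 0 0 0' >/dev/null;python3 s.py; python3 -m crank '0.4 0 0 1.5 0;0.4 0 0 0 0' >/dev/null;python3 s.py
```

```text
pos [0.5371 0.2326 0.1283] yaw -169.1 q7 50.1 F [ 0.4 -0.3 -0.6] T [0.02 0.01 0.01] op 0.042
pos [0.5372 0.2328 0.1276] yaw -169.1 q7 50.1 F [-0.8 -0.5  4.5] T [-0.21  0.22 -0.01] op 0.0419
```

Contact. Release, retreat clear, and look.

```bash
python3 -m crank '0.6 0 0 0 0;0.6 0 0 0 0;0.6 0 0 0 0;0.6 0 0 -20 0;0.6 0 0 -40 0;0.8 0 0 -40 0;0.8 0 0 -30 0;0.8 0 0 0 0' >/dev/null;python3 -c "
from h import *
shot('scene','scene10');s=cv2.imread('pics/scene10.png')
t=shot('top','top10')[:,:,::-1]
C=np.zeros((500,800,3),np.uint8);C[:,:550]=cv2.resize(s[140:240,280:390],None,fx=5,fy=5,interpolation=cv2.INTER_CUBIC)
C[:156,550:]=cv2.resize(s,(250,156),interpolation=cv2.INTER_AREA)
C[160:316,550:]=cv2.resize(t,(250,156),interpolation=cv2.INTER_AREA);cv2.imwrite('pics/sc10.png',C)
go(.6,.1,.3)"
```

```text
t 50.4 pos [0.5371 0.2325 0.2571] rot [-1.800e+02  1.000e-01 -1.691e+02] q7 56.3 op 0.0684 F [-1.   0.6 -1. ] Tz [-0.03  0.01  0.03] g 0.0
shift mm [ -36.7 -142.   -42.9] turn rad 0
```

View pics/sc10.png

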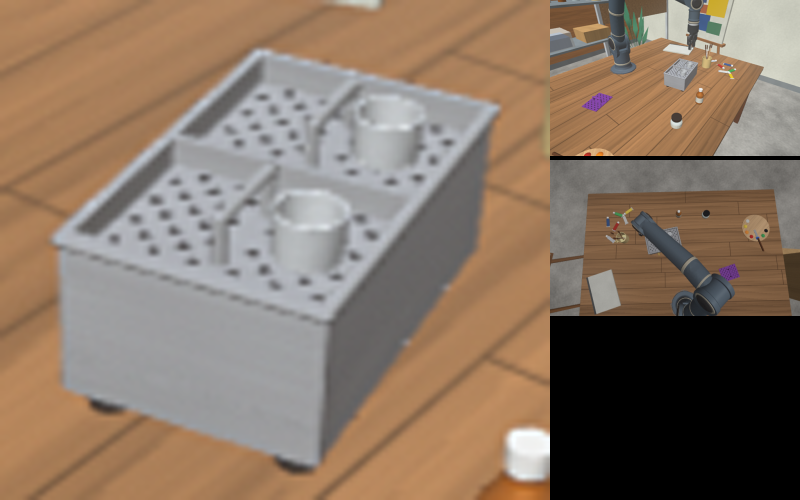

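Both strainers are seated square, both dippers stand upright on them, and nothing is left on the table except the bystanders and the purple decoy. The arm is clear.

```bash
python3 -c "
from bench import workorder
print(workorder.sign_off())"
```

```text
the job is handed in; nothing more can be done
None
```

The job is handed in at about 50 s on the robot's clock: I estimate both plugs are nipped up 0.5–0.85 rad past snug, both strainers look seated square on their ledges, and the two dippers present stand upright, one on each strainer.

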